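Run up the warmer's level domes and hold start

ROBOT

A 6-joint arm with a two-finger parallel gripper is mounted at the origin on the work surface. World frame = base frame: x ahead of the robot, y to its left, z up, the work surface at z = 0. Lengths are in mm, angles in rad, forces in N, time in s.
With the tool pointing down it reaches from about 350 to 775 mm from the base axis. Payload 7.3 kg.
Tool frame: the origin (TCP) lies at the very end of the fingers, on their centre line; the grasp point (between the pads) lies bot.grasp_offset behind it (bot.grasp_offset is the distance from the TCP to the grasp point, in mm); z points along the fingers, y is the line along which they close (so a half turn about z gives the same grasp; the last joint's range is limited). The gripper opens to 92 mm and grips with 3 to 60 N. Pads are 19 mm wide; open, the fingers measure 130 mm over their backs; the gripper's body (75 mm by 190 mm) begins 47 mm behind the grasp point.
Start: joints at [1.011, 0.342, 1.524, -0, 1.275, -0.146], TCP at [211.086, 480.716, 226.741] pointing down, gripper open.
Joint ranges: [-2.53, 2.53], [-0.77, 2.02], [0.04, 2.7], [-1, 4.14], [0.28, 2.66], [-3.11, 3.11]. Speed limits (rad/s): [2.57, 2.57, 3.14, 3.14, 3.14, 3.14].

INTERFACE

Orientations are given as [roll, pitch, yaw] about the fixed x, y, z axes, in that order (R = Rz(yaw) Ry(pitch) Rx(roll)).
In Python, from plant import bot gives the robot as it stands. The module is installed in compiled form; this text tells all that it offers.
- The arm moves only by the shell command python3 -m handwheel 'ROWS'. ROWS is JSON, a list of rows, each an object of numbers: "claw": the finger opening in mm, from 0 to 91.8; "dx", "dy", "dz": the shift along the tool's x, y, z in mm; "rx", "ry", "rz": the turn, a rotation vector about the tool's x, y, z in rad. A call has 1 to 10 rows; each row shifts and turns the commanded pose from where the row before left it, along the tool's axes as they then stand; what a row does not reach is not made up. A row lasts 1/10 s, in which the tool goes at most 50 mm and 8.59 degrees, less where a joint would pass 70% of its speed; a pose out of reach is approached as far as the arm can. A call is refused whole if a number of a shift passes 50 or a number of a turn 0.15, either way. A call with a gripper value outside its range is refused whole. The fingers move at their own pace and stop on an object; the grip force is fixed at half the most. Time passes only in rows, so rows that do not move let the fingers close. It gives the time, the measured TCP pose, the force and the opening at its end, in the units of the state.
- bot.get_obs(): the state, without advancing time (a new reading comes with each control period).
- bot.capture(name): name is "scene" or "side" or "wrist"; returns a dict with "frame" (480x640x3 uint8, red, green, blue), "camera_matrix" (3x3 intrinsics, pixels), "view" (4x4, takes a point from world to camera coordinates); the wrist camera has in their place "mount" (4x4, takes a point from camera to tool coordinates, whose origin is the TCP and whose axes are the flange's). Camera axes: x right, y down, z forward; pixel columns grow to the right and rows downward; lengths in mm; the calibration is good to about 2 mm. A picture is of the moment at which its call begins: read the wrist's pose just before it. There is no depth.
- bot.close_job(): hands the job in, once; it reports no verdict.
The state is a dict: "time": time; "joint_positions": joint angles; "dq": joint speeds; "tau": joint torques, N m; "tool_pos": TCP position; "tcp_rot": TCP orientation; "contact_force": force on the tool from outside, world axes, zero at the start; "moment": the same for the moment, N m; "grip_width": finger opening in mm.
Only numpy, scipy, OpenCV 4.12 (cv2) and the standard library are available. Lean on these libraries where they do the work, as an engineer would, in place of code of your own. Each camera call takes 0.05 s, during which the arm holds its last target. There are 200 camera calls.

TASK

Set the bottle warmer to its hottest level and start it: run your fingertips lightly along the arc of coloured domes on its rim so that each one dips in turn, blue, green, yellow, orange, red, then press the black start button well down. Finish while still holding the button down. Be gentle, do not shift or lift the warmer, and leave the bottles and the egg cup alone.

Things in the scene. Friction and masses are not known exactly. Their poses are not given: they have to be found in the camera images.
- warmer: Round white bottle warmer, loose, 0.9 kg, 164 mm across, 85 mm high, with an empty well 74 mm across. Origin: centre of its underside; z up. On its flat top rim, 85 mm above the origin, on a circle of radius 60 mm about its axis, stand clockwise from above: blue, green, yellow, orange and red domes, 32 degrees (33 mm) apart, then a black button 44 degrees on. Blue is at 266 degrees anticlockwise from its x axis.
- dot1 (a joint): How far the blue dome is pushed down, m: 0 at rest, 0.005 flush with the rim. Springs back; about 0.5 N starts it, 2.3 N brings it flush.
- dot1_top (a point): Top point of the blue dome (moves with it), a round cap 20 mm across that stands 5 mm above the rim at rest, smooth enough for a fingertip to slide over.
- dot2 (a joint): How far the green dome is pushed down, m: 0 at rest, 0.005 flush with the rim. Springs back; about 0.5 N starts it, 2.3 N brings it flush.
- dot2_top (a point): Top point of the green dome (moves with it), a round cap 20 mm across that stands 5 mm above the rim at rest, smooth enough for a fingertip to slide over.
- dot3 (a joint): How far the yellow dome is pushed down, m: 0 at rest, 0.005 flush with the rim. Springs back; about 0.5 N starts it, 2.3 N brings it flush.
- dot3_top (a point): Top point of the yellow dome (moves with it), a round cap 20 mm across that stands 5 mm above the rim at rest, smooth enough for a fingertip to slide over.
- dot4 (a joint): How far the orange dome is pushed down, m: 0 at rest, 0.005 flush with the rim. Springs back; about 0.5 N starts it, 2.3 N brings it flush.
- dot4_top (a point): Top point of the orange dome (moves with it), a round cap 20 mm across that stands 5 mm above the rim at rest, smooth enough for a fingertip to slide over.
- dot5 (a joint): How far the red dome is pushed down, m: 0 at rest, 0.005 flush with the rim. Springs back; about 0.5 N starts it, 2.3 N brings it flush.
- dot5_top (a point): Top point of the red dome (moves with it), a round cap 20 mm across that stands 5 mm above the rim at rest, smooth enough for a fingertip to slide over.
- start (a joint): How far the black start button is pushed down, m: 0 at rest, 0.006 fully down. Springs back; about 1.7 N starts it, 5 N holds it fully down.
- start_top (a point): Centre of the flat top of the black start button (moves with it), 24 mm across, 8 mm above the rim at rest.
- bottle_a: Closed white polypropylene bottle whose cap is blue, 64 mm across, 125 mm high, loose. Origin: centre of its underside. To be left alone.
- bottle_b: Closed white polypropylene bottle whose cap is green, 64 mm across, 125 mm high, loose. Origin: centre of its underside. To be left alone.
- bottle_c: Closed white polypropylene bottle whose cap is orange, 64 mm across, 125 mm high, loose. Origin: centre of its underside. To be left alone.
- eggcup: Blue ceramic egg cup, 50 mm across, 62 mm high, loose. Origin: centre of its underside. To be left alone.
There are look-alikes about, which are no part of the job. What is meant by the warmer is not brown, pink or turquoise, and is the larger of those in its own colour.

How it is judged:
By the outcome, as a careful person would: the job done as asked, in the order asked, and still so for the second after the job is handed in, while the arm keeps its last pose, push and grip.
It also fails if it takes over 38 s, if anything falls off the work surface, if the arm or the gripper's body presses on something with over 40 N, if the wrist force passes 120 N, or if a joint passes its speed limit or range.

## Working session

There is one attempt and no reset: what is moved stays moved. The work goes in short steps, Python scripts to look and compute and a shell command to move; the robot and the scene stay as the last step left them, time stands still between calls to the robot, and variables do not carry over. Pictures are saved under pics/ and viewed, on a budget of 10 in all, crops included, one or two more only if the job needs it, and the job is handed in when it is done.

```bash
mkdir -p pics; cat > h.py <<'E'
import numpy as np,cv2
from plant import bot
def snap(n,f):
    o=bot.get_obs(); c=bot.capture(n); cv2.imwrite('pics/'+f+'.png',c['frame'][:,:,::-1]); 
    d={k:np.array(v) for k,v in c.items()}; d['pos']=np.array(o['tool_pos']); d['rot']=np.array(o['tcp_rot']); np.savez('pics/'+f+'.npz',**d); return d
def ray(d,u,v):
    K=d['camera_matrix']; r=np.linalg.solve(K,[u,v,1.])
    if 'view' in d: T=np.linalg.inv(d['view'])
    else:
        from scipy.spatial.transform import Rotation as R
        T=np.eye(4);T[:3,:3]=R.from_euler('xyz',d['rot']).as_matrix();T[:3,3]=d['pos'];T=T@d['mount']
    return T[:3,3],T[:3,:3]@r
def plane(d,u,v,z):
    o,r=ray(d,u,v); return o+r*(z-o[2])/r[2]
E
python3 -c "
from h import *
a=snap('scene','s1');b=snap('side','d1');o=bot.get_obs();print(o,bot.grasp_offset);print(a['view'],b['view'],a['camera_matrix'])
w=snap('wrist','w1');print(w['mount'])"
```

```text
{'time': 0.1, 'joint_positions': array([ 1.01098339e+00,  3.42643143e-01,  1.52493092e+00, -9.89868606e-06,
        1.27534192e+00, -1.46014191e-01]), 'dq': array([-0.00042052, -0.00481952, -0.00451917,  0.00017819, -0.00137562,
        0.00032666]), 'tau': array([ 1.08484714e-03, -4.32006347e+01, -2.44693476e+01,  7.17545184e-02,
        5.25399204e-02,  1.62126662e-05]), 'tool_pos': array([210.89876976, 480.39490942, 226.11628559]), 'tcp_rot': array([-3.14028202e+00, -1.83174534e-04,  2.72779668e+00]), 'contact_force': array([0.04846922, 0.03337675, 0.56046012]), 'moment': array([ 0.03494467, -0.0103861 , -0.04580563]), 'grip_width': 91.54368334420349} 18.8
[[-6.92214397e-01  7.21630410e-01  9.42230407e-03  4.08880310e+02]
 [ 4.88551348e-01  4.78165971e-01 -7.29845795e-01 -1.73206142e+02]
 [-5.31184346e-01 -5.00606488e-01 -6.83546879e-01  1.28608979e+03]
 [ 0.00000000e+00  0.00000000e+00  0.00000000e+00  1.00000000e+00]] [[ 9.93961151e-01 -1.09554964e-01 -6.24015765e-03 -5.61894803e+02]
 [-8.02418011e-02 -6.86867276e-01 -7.22339669e-01  6.56709876e+01]
 [ 7.48497363e-02  7.18478291e-01 -6.91510276e-01  1.21689993e+03]
 [ 0.00000000e+00  0.00000000e+00  0.00000000e+00  1.00000000e+00]] [[437.6737376    0.         327.84279808]
 [  0.         437.6737376  236.45649925]
 [  0.           0.           1.        ]]
[[ 1.69690506e-03 -9.65333731e-01 -2.61013234e-01  7.05481047e+01]
 [ 9.99998505e-01  1.55166113e-03  7.62534885e-04  1.11160239e-01]
 [-3.31096555e-04 -2.61014138e-01  9.65334921e-01 -1.58292921e+02]
 [ 0.00000000e+00  0.00000000e+00  0.00000000e+00  1.00000000e+00]]
```

View pics/s1.png

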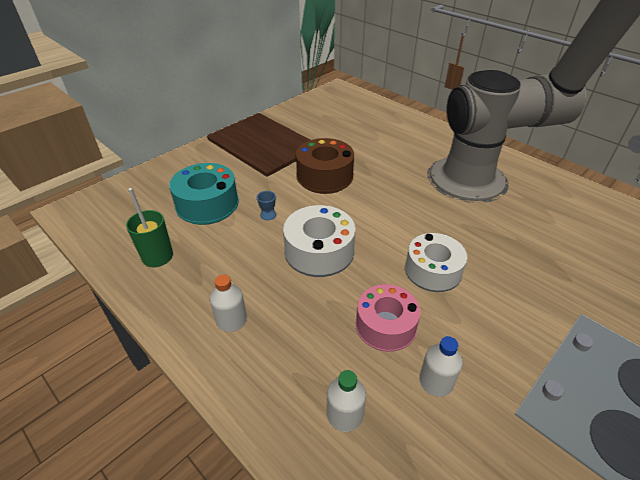

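View pics/d1.png

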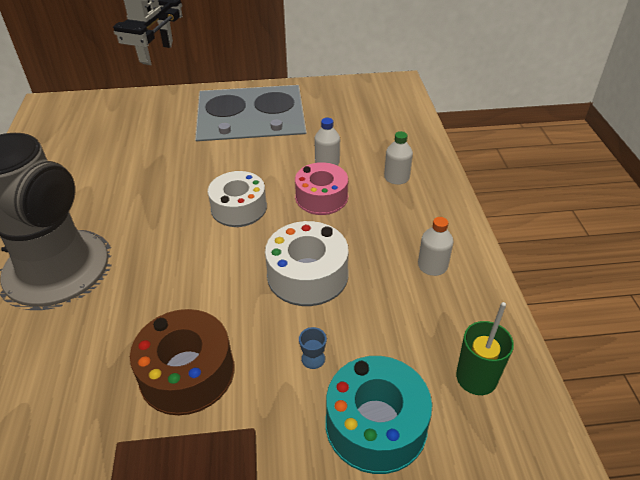

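The white candidates are the big ring at scene (319,240) / side (307,262) and the small ring at scene (436,262) / side (237,197). The big one fits, as the larger white one; the others are brown, pink and turquoise. I'll confirm it in a crop and measure.

```bash
cat > m.py <<'E'
from h import *
def blobs(f,x0,y0,x1,y1):
    im=cv2.imread('pics/'+f+'.png')[y0:y1,x0:x1]; h=cv2.cvtColor(im,cv2.COLOR_BGR2HSV)
    R={'blue':((100,120,60),(130,255,255)),'green':((50,100,40),(85,255,255)),'yellow':((20,120,120),(32,255,255)),'orange':((7,130,120),(17,255,255)),'red':((0,170,80),(5,255,255)),'black':((0,0,0),(180,255,45))}
    out={}
    for k,(lo,hi) in R.items():
        m=cv2.inRange(h,lo,hi); n,_,s,c=cv2.connectedComponentsWithStats(m)
        if n>1:
            i=1+s[1:,4].argmax(); out[k]=(c[i]+[x0,y0],s[i,4])
    return out
ANG=dict(blue=266,green=234,yellow=202,orange=170,red=138,black=94)
def fit(pts):
    # pts name->xy ; rigid 2D fit to the given circle
    P=np.array([60*np.array([np.cos(np.deg2rad(ANG[k])),np.sin(np.deg2rad(ANG[k]))]) for k in pts]);Q=np.array([pts[k] for k in pts])
    p=P-P.mean(0);q=Q-Q.mean(0); t=np.arctan2((p[:,0]*q[:,1]-p[:,1]*q[:,0]).sum(),(p*q).sum())
    Rm=np.array([[np.cos(t),-np.sin(t)],[np.sin(t),np.cos(t)]]); c=Q.mean(0)-Rm@P.mean(0)
    return c,t,np.linalg.norm(Q-(P@Rm.T+c),axis=1), {k:c+Rm@(60*np.array([np.cos(np.deg2rad(a)),np.sin(np.deg2rad(a))])) for k,a in ANG.items()}
E
python3 -c "
from m import *
np.set_printoptions(precision=1,suppress=True)
for f,b in (('s1',(280,202,360,255)),('d1',(262,218,352,275))):
    d=np.load('pics/'+f+'.npz'); B=blobs(f,*b); pts={k:plane(d,*v[0],93 if k=='black' else 88)[:2] for k,v in B.items()}
    for k in B: print(k,B[k],pts[k])
    c,t,e,P=fit(pts); print(f,c,np.rad2deg(t),e); print(P)
a=cv2.imread('pics/s1.png')[195:275,270:480];cv2.imwrite('pics/crop.png',cv2.resize(a,None,fx=3.5,fy=3.5))
# bottles/eggcup positions
for n,u,v,z in (('orange',223,282,125),('egg',267,196,62),('blue',449,345,125),('green',347,378,125),('pink',388,308,70)): print(n,plane(np.load('pics/s1.npz'),u,v,z))
"
```

```text
blue (array([323.6, 210.2]), np.int32(31)) [ 478.8 -122.3]
green (array([336.1, 214.2]), np.int32(28)) [468.8 -91.3]
yellow (array([344.1, 222.1]), np.int32(33)) [476.5 -59.1]
orange (array([344.6, 232. ]), np.int32(35)) [500.6 -35.6]
red (array([337.1, 240.7]), np.int32(35)) [532.9 -28.6]
black (array([317.8, 244.1]), np.int32(74)) [573.6 -47.4]
s1 [528.9 -88.4] -51.611303810439715 [0.6 0.4 0.4 0.3 0.2 0.7]
{'blue': array([ 479.4, -122.3]), 'green': array([468.9, -90.9]), 'yellow': array([476.7, -58.8]), 'orange': array([500.4, -35.7]), 'red': array([532.7, -28.6]), 'black': array([573.2, -48. ])}
blue (array([282. , 262.9]), np.int32(50)) [ 476.4 -130.9]
green (array([275.8, 251.7]), np.int32(44)) [466.3 -99.6]
yellow (array([279., 240.]), np.int32(49)) [474.3 -67.7]
orange (array([290., 231.]), np.int32(47)) [497.8 -44.4]
red (array([305.6, 227.7]), np.int32(40)) [529.9 -38.4]
black (array([326.5, 231.6]), np.int32(62)) [569.9 -59.8]
d1 [525.7 -98.3] -52.62577870104219 [0.9 0.6 0.2 0.7 0.6 1.4]
{'blue': array([ 475.6, -131.3]), 'green': array([465.7, -99.7]), 'yellow': array([474.1, -67.7]), 'orange': array([498.1, -45. ]), 'red': array([530.5, -38.5]), 'black': array([570.7, -58.6])}
orange [793.2 -79.2 125. ]
egg [ 516.7 -286.1   62. ]
blue [615.4 299.7 125. ]
green [777.  218.2 125. ]
pink [588.  157.8  70. ]
```

View pics/crop.png

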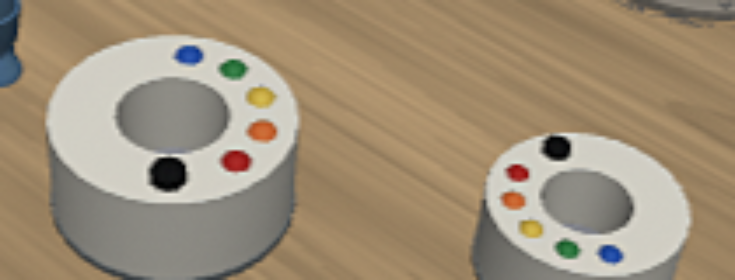

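The crop confirms the target: the left ring (centre about scene (319,240)) is the larger white warmer, with its domes blue to red running clockwise and then black. The right ring is the smaller look-alike. The two views differ by about 10 mm, so I'll move in and refine with the wrist camera. The current yaw already suits a start just before blue.

```bash
python3 -m handwheel '[{"claw":0,"dx":-32,"dy":-29},{"dx":-32,"dy":-29},{"dx":-32,"dy":-29},{"dx":-32,"dy":-29},{"dx":-32,"dy":-29},{"dx":-32,"dy":-29},{"dx":-32,"dy":-29},{"dx":-32,"dy":-29},{"dx":-32,"dy":-29},{"dx":-32,"dy":-29}]'
python3 -m handwheel '[{"claw":0,"dx":-32,"dy":-28},{"claw":0,"dx":-32,"dy":-28},{"claw":0,"dx":-32,"dy":-28},{"claw":0,"dx":-32,"dy":-28},{"claw":0,"dx":-32,"dy":-28},{"claw":0,"dx":-32,"dy":-28},{"claw":0,"dx":0},{"claw":0,"dx":0},{"claw":0,"dx":0}]'
python3 -c "
from h import *
snap('wrist','w2')"
```

```text
invalid input at $[0]: expected keys claw, dx, dy, dz, rx, ry, rz
invalid input at $[0]: expected keys claw, dx, dy, dz, rx, ry, rz
```

View pics/w2.png

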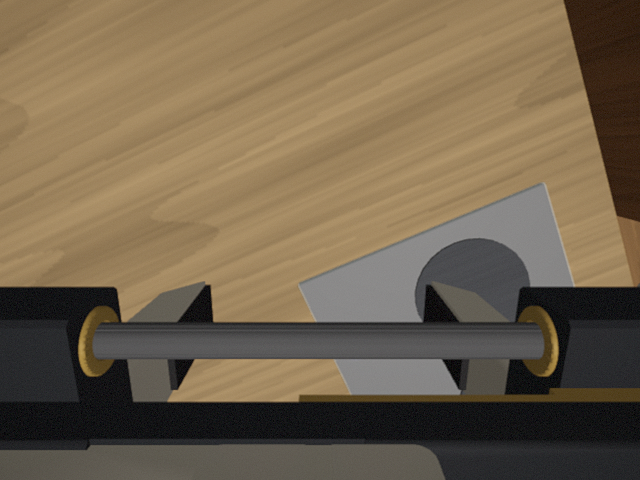

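The wrist view shows only the table and hob, because both moves were refused: every row needs all the keys. Image-up is tool +x, and the fingers take up the bottom third. I'll view from 40 mm further back.

```bash

python3 -m handwheel '[{"claw":0,"dx":-32,"dy":-29,"dz":0,"rx":0,"ry":0,"rz":0},{"claw":0,"dx":-32,"dy":-29,"dz":0,"rx":0,"ry":0,"rz":0},{"claw":0,"dx":-32,"dy":-29,"dz":0,"rx":0,"ry":0,"rz":0},{"claw":0,"dx":-32,"dy":-29,"dz":0,"rx":0,"ry":0,"rz":0},{"claw":0,"dx":-32,"dy":-29,"dz":0,"rx":0,"ry":0,"rz":0},{"claw":0,"dx":-32,"dy":-29,"dz":0,"rx":0,"ry":0,"rz":0},{"claw":0,"dx":-32,"dy":-29,"dz":0,"rx":0,"ry":0,"rz":0},{"claw":0,"dx":-32,"dy":-29,"dz":0,"rx":0,"ry":0,"rz":0},{"claw":0,"dx":-32,"dy":-29,"dz":0,"rx":0,"ry":0,"rz":0},{"claw":0,"dx":-32,"dy":-29,"dz":0,"rx":0,"ry":0,"rz":0}]'
python3 -m handwheel '[{"claw":0,"dx":-36,"dy":-28,"dz":0,"rx":0,"ry":0,"rz":0},{"claw":0,"dx":-36,"dy":-28,"dz":0,"rx":0,"ry":0,"rz":0},{"claw":0,"dx":-36,"dy":-28,"dz":0,"rx":0,"ry":0,"rz":0},{"claw":0,"dx":-36,"dy":-28,"dz":0,"rx":0,"ry":0,"rz":0},{"claw":0,"dx":-36,"dy":-28,"dz":0,"rx":0,"ry":0,"rz":0},{"claw":0,"dx":-36,"dy":-28,"dz":0,"rx":0,"ry":0,"rz":0},{"claw":0,"dx":0,"dy":0,"dz":0,"rx":0,"ry":0,"rz":0},{"claw":0,"dx":0,"dy":0,"dz":0,"rx":0,"ry":0,"rz":0}]'
python3 -c "
from h import *
snap('wrist','w3')"
```

```text
time: 1.2
tool_pos: [387.8, 84.8, 226.8]
tcp_rot: [3.141, 0.0, 2.728]
contact_force: [1.1, 0.2, -0.8]
grip_width: 16.3
time: 2.0
tool_pos: [517.4, -154.6, 225.9]
tcp_rot: [3.141, -0.002, 2.726]
contact_force: [0.2, 0.1, -0.0]
grip_width: 0.4
```

View pics/w3.png

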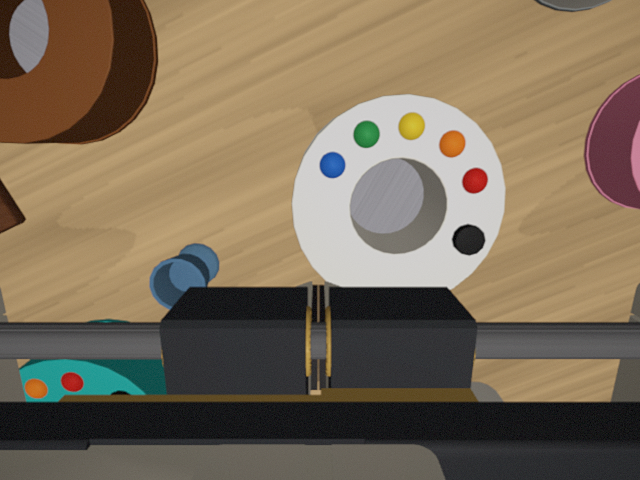

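The wrist view shows all six controls: blue (332,165), green (367,134), yellow (411,126), orange (452,144), red (475,180) and black (468,239). The egg cup at (180,275) is clear of the path.

```bash
python3 -c "
from m import *
np.set_printoptions(precision=2,suppress=True)
d=np.load('pics/w3.npz'); B=blobs('w3',290,92,508,285)
print(d['pos'],d['rot'],{k:(v[0],v[1]) for k,v in B.items()})
for z in (82,88):
    pts={k:plane(d,*v[0],z+(5 if k=='black' else 0))[:2] for k,v in B.items()}
    c,t,e,P=fit(pts); print(z,c,np.rad2deg(t),e);print(P)
    Q=np.array(list(pts.values())); print('scale',np.linalg.norm(Q-c,axis=1))
# 2-view triangulation wrist+scene / wrist+side
for f,b in (('s1',(280,202,360,255)),('d1',(262,218,352,275))):
    s=np.load('pics/'+f+'.npz');C=blobs(f,*b)
    for k in ('blue','yellow','red','black'):
        o1,r1=ray(d,*B[k][0]);o2,r2=ray(s,*C[k][0]);A=np.c_[r1,-r2];x=np.linalg.lstsq(A,o2-o1,rcond=None)[0];p,q=o1+r1*x[0],o2+r2*x[1];print(f,k,(p+q)/2,np.linalg.norm(p-q))
"
```

```text
[ 517.35 -154.59  225.86] [ 3.14 -0.    2.73] {'blue': (array([332.04, 164.79]), np.int32(496)), 'green': (array([366.06, 133.87]), np.int32(515)), 'yellow': (array([411.24, 125.7 ]), np.int32(542)), 'orange': (array([451.87, 143.45]), np.int32(519)), 'red': (array([474.53, 180.31]), np.int32(452)), 'black': (array([468.25, 239.29]), np.int32(683))}
82 [525.15 -89.78] -51.869445469654416 [0.67 0.43 0.31 0.37 0.62 0.32]
{'blue': array([ 475.48, -123.45]), 'green': array([465.19, -92.01]), 'yellow': array([473.12, -59.9 ]), 'orange': array([496.86, -36.87]), 'red': array([529.2 , -29.92]), 'black': array([569.64, -49.53])}
scale [60.47 60.34 60.31 60.33 60.49 60.22]
88 [524.18 -91.  ] -51.873899377623864 [0.66 0.48 0.3  0.22 0.28 1.13]
{'blue': array([ 474.51, -124.66]), 'green': array([464.22, -93.23]), 'yellow': array([472.15, -61.11]), 'orange': array([495.89, -38.08]), 'red': array([528.23, -31.14]), 'black': array([568.68, -50.75])}
scale [59.37 59.58 59.76 59.78 59.75 58.97]
s1 blue [ 475.58 -124.58   84.69] 1.2140969420630736
s1 yellow [473.16 -60.92  84.89] 1.4575961510810378
s1 red [529.5  -30.69  84.3 ] 1.3506450480187249
s1 black [569.86 -50.35  88.33] 1.2371585165735384
d1 blue [ 475.94 -124.07   80.75] 0.9568244805555439
d1 yellow [473.64 -59.19  79.66] 1.3104542380755912
d1 red [530.56 -28.32  78.51] 0.12899809549085423
d1 black [571.5  -48.47  82.35] 0.561536416453797
```

Wrist fit: centre about (524.7, -90.5), rotation -51.9°, radius residual under 1 mm, and height consistent with 85. I'll go to a spot 28° before blue with the finger's long side radial, and descend to about z 91.

```bash

python3 -m handwheel '[{"claw":0,"dx":12,"dy":1,"dz":25,"rx":0,"ry":0,"rz":0},{"claw":0,"dx":11.4,"dy":0.8,"dz":35,"rx":0,"ry":0,"rz":0},{"claw":0,"dx":0,"dy":0,"dz":35,"rx":0,"ry":0,"rz":0.071},{"claw":0,"dx":0,"dy":0,"dz":25,"rx":0,"ry":0,"rz":0},{"claw":0,"dx":0,"dy":0,"dz":10,"rx":0,"ry":0,"rz":0},{"claw":0,"dx":0,"dy":0,"dz":5,"rx":0,"ry":0,"rz":0},{"claw":0,"dx":0,"dy":0,"dz":0,"rx":0,"ry":0,"rz":0},{"claw":0,"dx":0,"dy":0,"dz":0,"rx":0,"ry":0,"rz":0},{"claw":0,"dx":0,"dy":0,"dz":0,"rx":0,"ry":0,"rz":0}]'
python3 -c "
from h import *
snap('wrist','w4')"
```

```text
time: 2.95
tool_pos: [497.7, -143.3, 92.9]
tcp_rot: [3.141, 0.002, 2.657]
contact_force: [0.1, -0.2, -0.2]
grip_width: 0.1
```

View pics/w4.png

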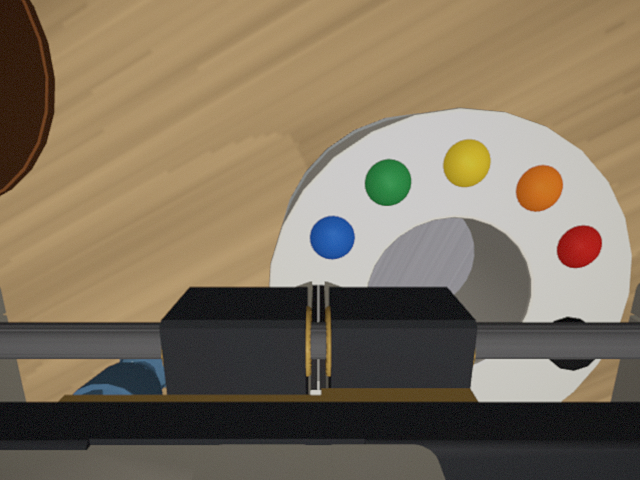

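The warmer fills the close wrist view: blue (332,237), green (388,182), yellow (467,162), orange (540,188), red (579,246). The fingertip sits just ahead of blue. I'll refit from this view and probe the rim gently for its height.

```bash
python3 -c "
from m import *
np.set_printoptions(precision=2,suppress=True)
d=np.load('pics/w4.npz'); B=blobs('w4',270,108,632,285);B.pop('black',0)
for z in (84,88):
    pts={k:plane(d,*v[0],z)[:2] for k,v in B.items()}
    c,t,e,P=fit(pts); print(z,c,np.rad2deg(t),e,np.linalg.norm(np.array(list(pts.values()))-c,axis=1))
"
for i in 1 2 3; do :; done
python3 -m handwheel '[{"claw":0,"dx":0,"dy":0,"dz":3,"rx":0,"ry":0,"rz":0},{"claw":0,"dx":0,"dy":0,"dz":2,"rx":0,"ry":0,"rz":0},{"claw":0,"dx":0,"dy":0,"dz":0,"rx":0,"ry":0,"rz":0},{"claw":0,"dx":0,"dy":0,"dz":0,"rx":0,"ry":0,"rz":0}]'
python3 -m handwheel '[{"claw":0,"dx":0,"dy":0,"dz":1,"rx":0,"ry":0,"rz":0},{"claw":0,"dx":0,"dy":0,"dz":0,"rx":0,"ry":0,"rz":0},{"claw":0,"dx":0,"dy":0,"dz":0,"rx":0,"ry":0,"rz":0}]'
```

```text
84 [525.3  -90.36] -51.8543175222861 [0.47 0.26 0.13 0.27 0.48] [60.35 60.18 60.13 60.19 60.35]
88 [524.02 -91.35] -51.8543175222861 [0.89 0.53 0.28 0.52 0.89] [59.36 59.61 59.72 59.62 59.36]
time: 3.4
tool_pos: [496.9, -143.1, 86.6]
tcp_rot: [3.142, -0.0, 2.657]
contact_force: [-0.9, 0.1, 0.4]
grip_width: 0.4
time: 3.7
tool_pos: [497.0, -143.1, 85.7]
tcp_rot: [3.142, -0.0, 2.657]
contact_force: [-0.6, 0.0, 0.7]
grip_width: 0.3
```

```bash
for a in 1; do python3 -c "
from plant import bot
import numpy as np
o=bot.get_obs();print(np.round(o['contact_force'],2),o['tool_pos'])"; done
python3 -m handwheel '[{"claw":0,"dx":0,"dy":0,"dz":0.5,"rx":0,"ry":0,"rz":0},{"claw":0,"dx":0,"dy":0,"dz":0,"rx":0,"ry":0,"rz":0},{"claw":0,"dx":0,"dy":0,"dz":0,"rx":0,"ry":0,"rz":0}]'
python3 -m handwheel '[{"claw":0,"dx":0,"dy":0,"dz":0.5,"rx":0,"ry":0,"rz":0},{"claw":0,"dx":0,"dy":0,"dz":0,"rx":0,"ry":0,"rz":0},{"claw":0,"dx":0,"dy":0,"dz":0,"rx":0,"ry":0,"rz":0}]'
```

```text
[-0.6   0.02  0.69] [ 496.99912405 -143.0926067    85.68439141]
time: 4.0
tool_pos: [497.0, -143.1, 85.3]
tcp_rot: [3.142, 0.0, 2.657]
contact_force: [-0.4, -0.2, 1.2]
grip_width: 0.1
time: 4.3
tool_pos: [497.1, -143.1, 85.3]
tcp_rot: [3.141, 0.0, 2.657]
contact_force: [-2.1, 1.0, 4.8]
grip_width: 0.3
```

The rim is felt at z ≈ 85.3 (1.2 to 4.8 N over the last 0.5 mm). I'll raise about 1.4 mm and sweep the arc clockwise, 4° per row.

```bash
python3 -m handwheel '[{"claw":0,"dx":0,"dy":0,"dz":-1.4,"rx":0,"ry":0,"rz":0},{"claw":0,"dx":4.185,"dy":0.146,"dz":0,"rx":0,"ry":0,"rz":0.0698},{"claw":0,"dx":4.185,"dy":0.146,"dz":0,"rx":0,"ry":0,"rz":0.0698},{"claw":0,"dx":4.185,"dy":0.146,"dz":0,"rx":0,"ry":0,"rz":0.0698},{"claw":0,"dx":4.185,"dy":0.146,"dz":0,"rx":0,"ry":0,"rz":0.0698},{"claw":0,"dx":4.185,"dy":0.146,"dz":0,"rx":0,"ry":0,"rz":0.0698},{"claw":0,"dx":4.185,"dy":0.146,"dz":0,"rx":0,"ry":0,"rz":0.0698},{"claw":0,"dx":4.185,"dy":0.146,"dz":0,"rx":0,"ry":0,"rz":0.0698}]'
python3 -c "
from h import *
snap('side','d5')"
```

```text
time: 5.1
tool_pos: [475.8, -124.0, 86.4]
tcp_rot: [3.141, 0.001, 2.165]
contact_force: [0.8, -1.4, 0.9]
grip_width: 0.6
```

```bash
python3 -m handwheel '[{"claw":0,"dx":4.185,"dy":0.146,"dz":0,"rx":0,"ry":0,"rz":0.0698},{"claw":0,"dx":4.185,"dy":0.146,"dz":0,"rx":0,"ry":0,"rz":0.0698},{"claw":0,"dx":4.185,"dy":0.146,"dz":0,"rx":0,"ry":0,"rz":0.0698},{"claw":0,"dx":4.185,"dy":0.146,"dz":0,"rx":0,"ry":0,"rz":0.0698},{"claw":0,"dx":4.185,"dy":0.146,"dz":0,"rx":0,"ry":0,"rz":0.0698},{"claw":0,"dx":4.185,"dy":0.146,"dz":0,"rx":0,"ry":0,"rz":0.0698},{"claw":0,"dx":4.185,"dy":0.146,"dz":0,"rx":0,"ry":0,"rz":0.0698},{"claw":0,"dx":4.185,"dy":0.146,"dz":0,"rx":0,"ry":0,"rz":0.0698}]'
python3 -c "
from h import *
snap('wrist','w5')"
```

```text
time: 5.95
tool_pos: [465.3, -92.6, 86.3]
tcp_rot: [3.141, 0.001, 1.608]
contact_force: [-0.6, -1.2, 1.4]
grip_width: 0.1
```

View pics/w5.png

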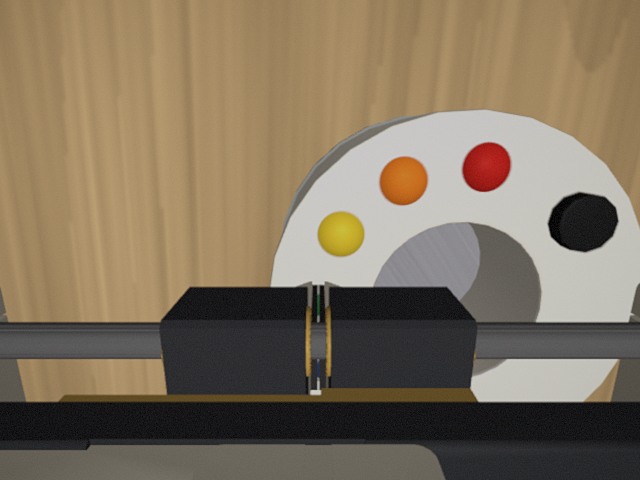

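The fingertip is on green. Next are yellow (341,233), orange (404,180), red (486,167) and black (583,222). I'll check that the warmer has not shifted.

```bash
python3 -c "
from m import *
d=np.load('pics/w5.npz'); B=blobs('w5',270,108,638,285); B={k:B[k] for k in ('yellow','orange','red','black')}
pts={k:plane(d,*v[0],92 if k=='black' else 86)[:2] for k,v in B.items()}
c,t,e,P=fit(pts); print(c,np.rad2deg(t),e,pts)
"
python3 -m handwheel '[{"claw":0,"dx":4.185,"dy":0.146,"dz":0,"rx":0,"ry":0,"rz":0.0698},{"claw":0,"dx":4.185,"dy":0.146,"dz":0,"rx":0,"ry":0,"rz":0.0698},{"claw":0,"dx":4.185,"dy":0.146,"dz":0,"rx":0,"ry":0,"rz":0.0698},{"claw":0,"dx":4.185,"dy":0.146,"dz":0,"rx":0,"ry":0,"rz":0.0698},{"claw":0,"dx":4.185,"dy":0.146,"dz":0,"rx":0,"ry":0,"rz":0.0698},{"claw":0,"dx":4.185,"dy":0.146,"dz":0,"rx":0,"ry":0,"rz":0.0698},{"claw":0,"dx":4.185,"dy":0.146,"dz":0,"rx":0,"ry":0,"rz":0.0698},{"claw":0,"dx":4.185,"dy":0.146,"dz":0,"rx":0,"ry":0,"rz":0.0698}]'
```

```text
[524.63495603 -90.42783197] -52.125225448537904 [0.53472195 0.46774792 0.37634753 1.32858579] {'yellow': array([473.26771782, -60.23361579]), 'orange': array([497.0389064 , -37.49198568]), 'red': array([529.27844632, -30.7690617 ]), 'black': array([567.99900534, -50.17003583])}
time: 6.8
tool_pos: [472.9, -60.4, 86.1]
tcp_rot: [-3.142, 0.0, 1.051]
contact_force: [-0.5, -0.7, 2.0]
grip_width: 0.4
```

The warmer has not moved, and the tip is on yellow. On to orange and red.

```bash
python3 -m handwheel '[{"claw":0,"dx":4.185,"dy":0.146,"dz":-0.1,"rx":0,"ry":0,"rz":0.0698},{"claw":0,"dx":4.185,"dy":0.146,"dz":0,"rx":0,"ry":0,"rz":0.0698},{"claw":0,"dx":4.185,"dy":0.146,"dz":0,"rx":0,"ry":0,"rz":0.0698},{"claw":0,"dx":4.185,"dy":0.146,"dz":0,"rx":0,"ry":0,"rz":0.0698},{"claw":0,"dx":4.185,"dy":0.146,"dz":0,"rx":0,"ry":0,"rz":0.0698},{"claw":0,"dx":4.185,"dy":0.146,"dz":0,"rx":0,"ry":0,"rz":0.0698},{"claw":0,"dx":4.185,"dy":0.146,"dz":0,"rx":0,"ry":0,"rz":0.0698},{"claw":0,"dx":4.185,"dy":0.146,"dz":0,"rx":0,"ry":0,"rz":0.0698}]'
python3 -m handwheel '[{"claw":0,"dx":4.185,"dy":0.146,"dz":0,"rx":0,"ry":0,"rz":0.0698},{"claw":0,"dx":4.185,"dy":0.146,"dz":0,"rx":0,"ry":0,"rz":0.0698},{"claw":0,"dx":4.185,"dy":0.146,"dz":0,"rx":0,"ry":0,"rz":0.0698},{"claw":0,"dx":4.185,"dy":0.146,"dz":0,"rx":0,"ry":0,"rz":0.0698},{"claw":0,"dx":4.185,"dy":0.146,"dz":0,"rx":0,"ry":0,"rz":0.0698},{"claw":0,"dx":4.185,"dy":0.146,"dz":0,"rx":0,"ry":0,"rz":0.0698},{"claw":0,"dx":4.185,"dy":0.146,"dz":0,"rx":0,"ry":0,"rz":0.0698},{"claw":0,"dx":4.185,"dy":0.146,"dz":0,"rx":0,"ry":0,"rz":0.0698}]'
```

```text
time: 7.6
tool_pos: [496.4, -37.2, 86.1]
tcp_rot: [-3.141, 0.001, 0.493]
contact_force: [-0.8, -0.2, 2.3]
grip_width: 0.5
time: 8.4
tool_pos: [528.6, -30.1, 86.1]
tcp_rot: [-3.141, 0.001, -0.066]
contact_force: [-1.0, -0.4, 2.3]
grip_width: 0.3
```

```bash
python3 -m handwheel '[{"claw":0,"dx":4.185,"dy":0.146,"dz":0,"rx":0,"ry":0,"rz":0.0698},{"claw":0,"dx":4.185,"dy":0.146,"dz":0,"rx":0,"ry":0,"rz":0.0698},{"claw":0,"dx":4.185,"dy":0.146,"dz":-5,"rx":0,"ry":0,"rz":0.0698},{"claw":0,"dx":0,"dy":0,"dz":-10,"rx":0,"ry":0,"rz":0},{"claw":0,"dx":0,"dy":0,"dz":0,"rx":0,"ry":0,"rz":0}]'
python3 -m handwheel '[{"claw":0,"dx":4.185,"dy":0.146,"dz":0,"rx":0,"ry":0,"rz":0.0698},{"claw":0,"dx":4.185,"dy":0.146,"dz":0,"rx":0,"ry":0,"rz":0.0698},{"claw":0,"dx":4.185,"dy":0.146,"dz":0,"rx":0,"ry":0,"rz":0.0698},{"claw":0,"dx":4.185,"dy":0.146,"dz":0,"rx":0,"ry":0,"rz":0.0698},{"claw":0,"dx":4.185,"dy":0.146,"dz":0,"rx":0,"ry":0,"rz":0.0698},{"claw":0,"dx":4.185,"dy":0.146,"dz":0,"rx":0,"ry":0,"rz":0.0698},{"claw":0,"dx":4.185,"dy":0.146,"dz":0,"rx":0,"ry":0,"rz":0.0698},{"claw":0,"dx":4.185,"dy":0.146,"dz":0,"rx":0,"ry":0,"rz":0.0698},{"claw":0,"dx":0,"dy":0,"dz":0,"rx":0,"ry":0,"rz":0},{"claw":0,"dx":0,"dy":0,"dz":0,"rx":0,"ry":0,"rz":0}]'
python3 -c "
from h import *
snap('side','d6'); a=cv2.imread('pics/d6.png')[170:320,230:390];cv2.imwrite('pics/d6c.png',cv2.resize(a,None,fx=4,fy=4))"
```

```text
time: 8.9
tool_pos: [542.0, -32.4, 102.4]
tcp_rot: [-3.141, -0.002, -0.272]
contact_force: [-0.1, 0.1, 0.7]
grip_width: 0.2
time: 9.9
tool_pos: [569.1, -49.5, 101.1]
tcp_rot: [3.141, 0.0, -0.83]
contact_force: [-0.1, -0.1, 0.0]
grip_width: 0.3
```

View pics/d6c.png

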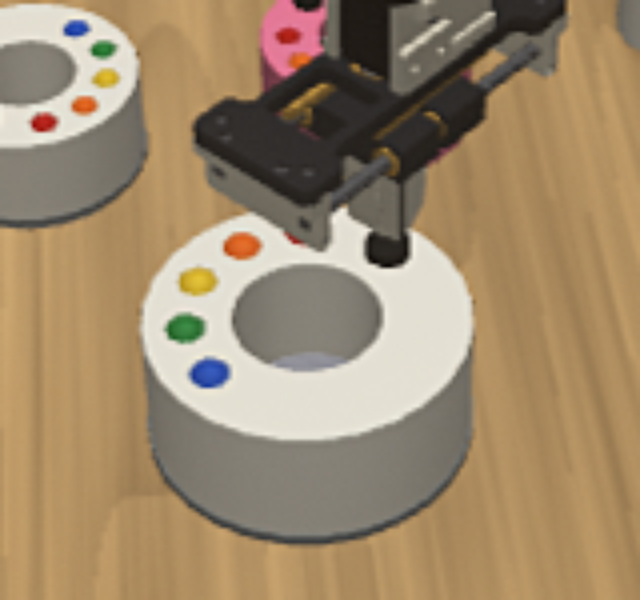

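The crop shows the finger directly above the black button (388,247), with the domes all sprung back. I'll press: the top should be at about 93.3 at rest and 87.3 fully down.

```bash
python3 -m handwheel '[{"claw":0,"dx":0,"dy":0,"dz":5,"rx":0,"ry":0,"rz":0},{"claw":0,"dx":0,"dy":0,"dz":2,"rx":0,"ry":0,"rz":0},{"claw":0,"dx":0,"dy":0,"dz":1.5,"rx":0,"ry":0,"rz":0},{"claw":0,"dx":0,"dy":0,"dz":1.5,"rx":0,"ry":0,"rz":0},{"claw":0,"dx":0,"dy":0,"dz":1.5,"rx":0,"ry":0,"rz":0},{"claw":0,"dx":0,"dy":0,"dz":1.3,"rx":0,"ry":0,"rz":0},{"claw":0,"dx":0,"dy":0,"dz":0,"rx":0,"ry":0,"rz":0},{"claw":0,"dx":0,"dy":0,"dz":0,"rx":0,"ry":0,"rz":0},{"claw":0,"dx":0,"dy":0,"dz":0,"rx":0,"ry":0,"rz":0}]'
python3 -m handwheel '[{"claw":0,"dx":0,"dy":0,"dz":0.7,"rx":0,"ry":0,"rz":0},{"claw":0,"dx":0,"dy":0,"dz":0,"rx":0,"ry":0,"rz":0},{"claw":0,"dx":0,"dy":0,"dz":0,"rx":0,"ry":0,"rz":0},{"claw":0,"dx":0,"dy":0,"dz":0,"rx":0,"ry":0,"rz":0}]'
```

```text
time: 10.85
tool_pos: [569.3, -49.6, 88.5]
tcp_rot: [-3.142, 0.0, -0.833]
contact_force: [-2.3, 1.5, 3.5]
grip_width: 0.1
time: 11.25
tool_pos: [569.5, -49.7, 87.8]
tcp_rot: [-3.141, -0.0, -0.833]
contact_force: [-3.0, 0.8, 3.8]
grip_width: 0.2
```

```bash
python3 -m handwheel '[{"claw":0,"dx":-0.2,"dy":0.2,"dz":0.6,"rx":0,"ry":0,"rz":0},{"claw":0,"dx":0,"dy":0,"dz":0,"rx":0,"ry":0,"rz":0},{"claw":0,"dx":0,"dy":0,"dz":0,"rx":0,"ry":0,"rz":0},{"claw":0,"dx":0,"dy":0,"dz":0,"rx":0,"ry":0,"rz":0}]'
```

```text
time: 11.65
tool_pos: [569.4, -49.6, 87.3]
tcp_rot: [-3.141, -0.001, -0.833]
contact_force: [-1.8, 1.1, 5.1]
grip_width: 0.6
```

```bash
python3 -m handwheel '[{"claw":0,"dx":-0.1,"dy":0.1,"dz":0.3,"rx":0,"ry":0,"rz":0},{"claw":0,"dx":0,"dy":0,"dz":0,"rx":0,"ry":0,"rz":0},{"claw":0,"dx":0,"dy":0,"dz":0,"rx":0,"ry":0,"rz":0},{"claw":0,"dx":0,"dy":0,"dz":0,"rx":0,"ry":0,"rz":0}]'
python3 -c "
from m import *
snap('side','d7'); d=np.load('pics/d7.npz')
a=blobs('d7',262,218,352,275); b=blobs('d1',262,218,352,275)
print({k:a[k][0]-b[k][0] for k in ('blue','green','yellow','orange') if k in a})
a=cv2.imread('pics/d7.png')[170:320,230:390];cv2.imwrite('pics/d7c.png',cv2.resize(a,None,fx=4,fy=4))"
```

```text
time: 12.05
tool_pos: [569.4, -49.6, 87.3]
tcp_rot: [-3.141, -0.001, -0.833]
contact_force: [-2.3, 1.8, 5.6]
grip_width: 0.6
{'blue': array([ 0.07921569, -0.03803922]), 'green': array([0., 0.]), 'yellow': array([0., 0.]), 'orange': array([0., 0.])}
```

View pics/d7c.png

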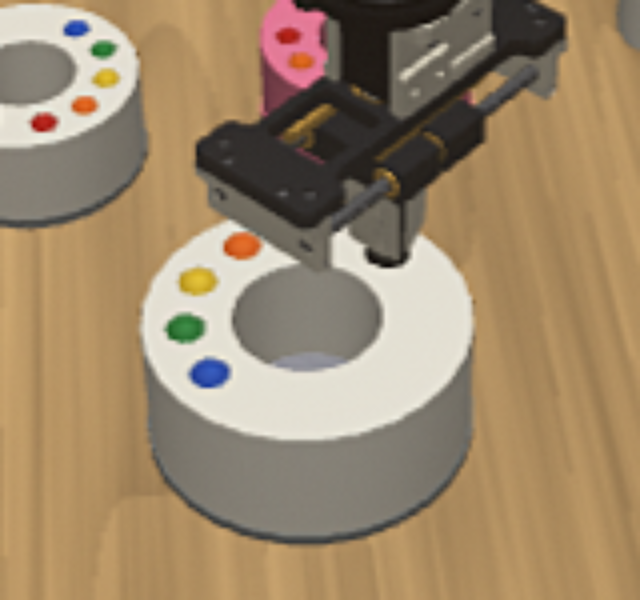

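The button is bottomed: the tip stays at z 87.3 and the force is 5.6 N. The warmer has not moved in pixels, so I'm handing in.

```bash
python3 -c "
from plant import bot
print(bot.close_job())"
```

```text
the job is handed in; nothing more can be done
None
```

I ran the closed fingertips along the arc of the larger white warmer in one sweep: blue, green, yellow, orange, red. I then pressed the black start button and handed in at about 12 s while still holding it down.

**Domes:** the tip was about 1 mm above the rim at each dome, which should dip each one about 4 mm. Upward forces read at the domes were 0.9 to 2.3 N. I had no direct reading of the dips; they come from tip height against the rim I felt at z ≈ 85.3.

**Button:** it appears fully down. A last 0.3 mm of commanded push left the tip at z 87.3, the expected bottom, with about 5.6 N upward. About 2 to 3 N of sideways force remained while pressing.

**Warmer:** the side view showed its visible domes within 0.1 px of where they started, so it did not shift. The tip pressed the bare rim once with about 5 N to find its height.

**Other objects:** no move went near the bottles or the egg cup, but I did not measure them again at the end.

**Disagreement:** the two fixed cameras differed by about 10 mm at first. The wrist camera settled the position, and its later fits agreed to about 1 mm.

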